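Pulse the counter grinder: tray in, bayonet lid half-way and held

TASK

Get the small counter grinder ready and pulse it: slide the catch tray by its upright grip into the slot in the grinder's foot until it is fully home, then set the lid into the round mouth with its two lugs through the two notches and turn it clockwise (seen from above), against its spring, to the half-way mark, well short of the lock click. The spring turns the lid back if you let go, so finish while still gripping the lid and holding it steady at half-way, with the lid fully down, the tray still home and the things standing around left where they are.

Things in the scene. Friction and masses are not known exactly. Their poses are not given: they have to be found in the camera images.
- grinder: Low grey counter grinder, fixed to the worktop: a plinth 116 (x) x 110 (y) mm, 30 mm high, carrying a round drum of radius 52 mm whose flat rim is 62 mm above the worktop. Origin on the drum's axis at worktop level, z up; the tray slot opens on its -x side, which looks roughly to the robot's right (world -y).
- slot (a point): Middle of the tray slot's opening at worktop level, in the plinth's -x face (58 mm from the grinder's axis); the tray slides in along the grinder's +x. Slot 66 mm wide, 17 mm high, floor is the worktop, mouth flared to about 80 mm, back stop 47 mm beyond the axis.
- mouth (a point): Centre of the round mouth in the drum's top, on the axis, 62 mm up, level with the rim. Steel flange 6 mm thick, bore radius 29 mm, two notches 15 mm wide out to radius 40 mm on the grinder's +x and -x sides. Lid x goes in parallel to grinder x, either way round, till its disc rests on the rim: lid origin then 48 mm above the worktop. It then turns clockwise from above; the other way is blocked.
- half_mark (a point): The half-way mark: pair of raised ribs on the drum's rim, 40 deg (0.70 rad) clockwise from above of the -x notch (that notch has a single rib). A lid nib points to it when the lid is turned half-way.
- lock_post (a point): Top of the steel lock post, 70 mm high, 9 x 16 mm, standing against the drum (radius 53 to 62 mm) 76 deg (1.33 rad) clockwise of the -x notch. A spring ball in it clicks behind a lid nib there; the nib starts to touch it at about 68 deg.
- lid: Loose aluminium bayonet lid, 160 g, upright. Origin at the centre of its underside, z up. Plug radius 27.5 mm, z 0 to 14 mm; two lugs at its foot on the +x and -x sides, 10 mm wide, 6 mm high, to radius 37 mm; disc radius 43 mm, z 14 to 20 mm, a nib (to radius 47 mm) over each lug; black bar handle on top 52 mm along x, 16 mm thick (y), z 20 to 52 mm. Same either way round.
- tray: Loose flat catch tray, 180 g. Origin at its bottom; when home it coincides with the grinder's origin, x axes parallel. Pan 62 mm wide (y), 12 mm high, x -58 to +45 mm; +x end goes in first. Front plate 96 mm wide, 26 mm high, x -62 to -58 mm, meets the plinth's face when home. Upright black grip x -112 to -62 mm, 14 mm thick (y), up to z 52 mm.
- collar (a joint): Spring collar inside the grinder, rad, 0 at rest to 1.37; the lid's lugs push it clockwise once the lid has turned about 0.10 rad from the notch line: the lid's turn is collar + 0.10 (within 0.04). It pushes back with 0.04 N m at 0, 0.12 N m at half-way (collar 0.60), 0.22 N m at the end. Lock click at about 1.23.
- can: Drink can standing at the back right, behind the tray, radius 33 mm, height 115 mm; leave alone. Origin under its centre.
- shaker: Glass shaker standing far right, radius 36 mm, height 119 mm; leave alone. Origin under its centre.
- dip_cup: Small white lidded dip cup on the robot's side of the grinder, radius 35 mm, height 34 mm; leave alone. Origin under its centre.
- bell: Counter bell behind left of the grinder, radius 41 mm, height 67 mm; leave alone. Origin under its centre.
- sauce: Sauce bottle standing far left, 47 x 78 mm, height 188 mm; leave alone. Origin under its centre.

How it is judged:
By the outcome, as a careful person would: the job done as asked, in the order asked, and still so for the second after the job is handed in, while the arm keeps its last pose, push and grip.
It also fails if it takes over 62 s, if anything falls off the work surface, if the arm or the gripper's body presses on something with over 40 N, if the wrist force passes 120 N, or if a joint passes its speed limit or range.

ROBOT

A 6-joint arm with a two-finger parallel gripper is mounted at the origin on a cart in front of the work surface, level with it; the furniture and walls round the work are solid. World frame = base frame: x ahead of the robot, y to its left, z up, the work surface at z = 0. Lengths are in m, angles in degrees, forces in N, time in s.
With the tool pointing down it reaches from about 0.25 to 0.725 m from the base axis. Payload 9.7 kg.
Tool frame: the origin (TCP) lies where the fingers leave the gripper's body, on its centre line; the fingertips stand 73 mm ahead of it and the grasp point (between the pads) lies 54 mm ahead of it; z points along the fingers, y is the line along which they close (so a half turn about z gives the same grasp; the last joint's range is limited). The gripper opens to 85 mm and grips with 20 to 120 N. Pads are 22 mm wide; open, the fingers measure 114 mm over their backs; the gripper's body (76 mm by 85 mm) begins 54 mm behind the grasp point. The pads swing forward as they close: fully open they stand 13 mm farther back than shut.
Start: joints at [0, 4.979, 10.078, 95.1, 0, 90], TCP at [0.55, -0, 0.304] pointing down, gripper open.
Joint ranges: [-179.16, 179.16], [-48.56, 103.87], [-65.8, 70.77], [-126.05, 130.52], [-82.76, 87.17], [-180, 180]. Speed limits (degrees/s): [127.2, 127.2, 147.25, 180, 180, 180].

INTERFACE

Orientations are given as [roll, pitch, yaw] about the fixed x, y, z axes, in that order (R = Rz(yaw) Ry(pitch) Rx(roll)).
In Python, from workcell import sensors, imaging, bot gives the robot as it stands.
- The arm moves only by the tool apply_moves, never from a script. Its argument "rows" is a list of rows, each a list of 3 entries, a list of its own where there are three numbers: the shift along the tool's x, y, z in units of 10 cm (1.0 is 10 cm), then the turn, a rotation vector about the tool's x, y, z in units of 30 degrees (1.0 is 30 degrees), then the opening, from 0 (shut) to 1 (fully open). A call has 1 to 20 rows; each row is the pose to reach, as a shift and turn from the pose commanded when the call began, along the tool's axes at that moment; what a row does not reach only later rows make up. A row lasts 1/10 s, in which the tool goes at most 50 mm and 8.59 degrees, less where a joint would pass 70% of its speed; a pose out of reach is approached as far as the arm can. A call with a number of a shift or a turn outside -1 to 1 is refused whole. A call with a gripper value outside its range is refused whole. The fingers move at their own pace and stop on an object; "force" is the grip in N (left out, the last holds). Time passes only in rows, so rows that repeat a pose let the fingers close. It gives the time, the measured TCP pose, the force, the opening and the grip force at its end, in the units of the state.
- sensors.get_obs(): the state, without advancing time (a new reading comes with each control period).
- imaging.camera(name): name is "scene" or "side" or "wrist"; returns (picture, depth): 400x640x3 uint8, red, green, blue; 400x640 float32, m along the optical axis (not along the pixel's ray), 0 where there is no reading.
- imaging.get_calibration(name): a dict with "intrinsics" (3x3 intrinsics, pixels), "dist_coeffs" ([k1, k2, p1, p2, k3] as OpenCV has them; the pictures are not rectified), "world_from_camera" (4x4, takes a point from camera to world coordinates). Camera axes: x right, y down, z forward; pixel columns grow to the right and rows downward; lengths in m; the calibration is good to about 2 mm. A picture is of the moment at which its call begins: read the wrist's pose just before it. get_calibration takes no time and is no camera call; for the wrist camera it gives the pose at the moment of the call.
- bot.job_done(): hands the job in; it is judged then, once.
The state is a dict: "time": time; "q": joint angles; "qd": joint speeds; "joint_efforts": joint torques, N m; "ee_pos": TCP position; "tcp_rot": TCP orientation; "wrist_force": force on the tool from outside, world axes, zero at the start; "torque": the same for the moment, N m; "opening": finger opening in m; "grasp_force": force on a finger pad.
Only numpy, scipy, OpenCV 4.12 (cv2) and the standard library are available. Lean on these libraries where they do the work, as an engineer would, in place of code of your own. Each camera call takes 0.05 s, during which the arm holds its last target. There are 200 camera calls.

## Working session

There is one attempt and no reset: what is moved stays moved. The work goes in short steps, Python scripts to look and compute and a tool call to move; the robot and the scene stay as the last step left them, time stands still between calls to the robot, and variables do not carry over. Pictures are saved under pics/ and viewed, at most 10 in all, crops included, and the job is handed in when it is done.

Besides the shell and the picture viewer there is one more tool, called after "Emit:" by a JSON object that holds its "fn" and its "kwargs", one argument or row to a line. apply_moves: Moves the arm, as the interface text tells. Its arguments: {"type":"object","properties":{"rows":{"type":"array"},"force":{"type":"number"}},"required":["rows"]}

```bash
mkdir -p pics; ls
python3 - <<'E'
from workcell import sensors, imaging, bot
import cv2,numpy as np
print(sensors.get_obs())
for n in ["scene","side"]:
    p,d=imaging.camera(n); cv2.imwrite(f"pics/{n}0.png",p[:,:,::-1]); np.savez(f"{n}0.npz",p=p,d=d)
    c=imaging.get_calibration(n); print(n,c)
E
```

```text
pics
{'time': 0.0, 'q': array([-2.07708557e-03,  5.01159779e+00,  1.00334979e+01,  9.51006394e+01,
        5.41230068e-04,  9.00000156e+01]), 'qd': array([-0.0486079 ,  0.03396309, -0.09805803,  0.02689304,  0.08089152,
        0.0083181 ]), 'joint_efforts': array([ 7.68234549e-04, -5.20392072e+01,  4.64802504e+01,  1.63646933e-02,
        2.23589603e-05, -6.77332673e-05]), 'ee_pos': array([ 5.49857061e-01, -1.79270255e-05,  3.03169674e-01]), 'tcp_rot': array([-1.79921261e+02, -5.41208054e-04,  8.99979065e+01]), 'wrist_force': array([ 0.4126106 , -0.23363857,  0.43404761]), 'torque': array([ 0.00798696, -0.03041605,  0.01293541]), 'grasp_force': 0.0, 'opening': 0.0851781687655567}
scene {'intrinsics': array([[474.22905862,   0.        , 316.58721261],
       [  0.        , 474.22905862, 198.18260426],
       [  0.        ,   0.        ,   1.        ]]), 'dist_coeffs': array([0.04575332, 0.        , 0.        , 0.        , 0.        ]), 'world_from_camera': array([[ 0.83478186, -0.33843741,  0.43428027, -0.20600763],
       [-0.55011998, -0.54496933,  0.63275306, -1.02604576],
       [ 0.02252212, -0.76711704, -0.6411117 ,  1.12213978],
       [ 0.        ,  0.        ,  0.        ,  1.        ]])}
side {'intrinsics': array([[364.81607876,   0.        , 319.81904388],
       [  0.        , 364.81607876, 198.2638547 ],
       [  0.        ,   0.        ,   1.        ]]), 'dist_coeffs': array([-0.0175692,  0.       ,  0.       ,  0.       ,  0.       ]), 'world_from_camera': array([[-0.99994649, -0.00798122,  0.00658131,  0.5180483 ],
       [-0.00974288,  0.51276022, -0.85847658,  1.02736919],
       [ 0.00347706, -0.85849476, -0.51281054,  0.68252651],
       [ 0.        ,  0.        ,  0.        ,  1.        ]])}
```

View pics/scene0.png

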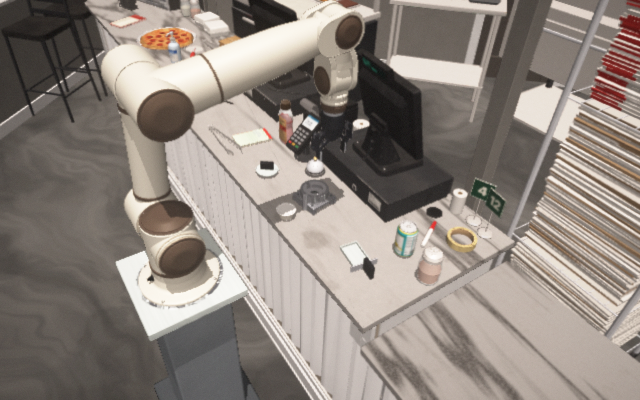

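View pics/side0.png

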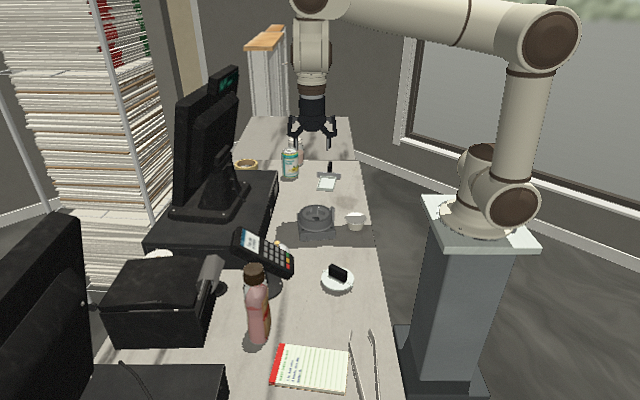

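The scene view shows the grinder at (315,193), the tray at (355,256) with its grip at (369,268), the lid at (266,169) and the dip cup at (286,212). The side view shows the grinder at (316,220), the lid at (338,280) and the tray at (327,180).

```bash
cat > h.py <<'E'
from workcell import sensors, imaging, bot
import cv2,numpy as np
from scipy.spatial.transform import Rotation as R
def rays(c,uv):
    uv=np.asarray(uv,float).reshape(-1,1,2)
    n=cv2.undistortPoints(uv,c["intrinsics"],c["dist_coeffs"])[:,0]
    T=c["world_from_camera"]; return T[:3,3], np.c_[n,np.ones(len(n))]@T[:3,:3].T
def onplane(c,uv,z):
    o,r=rays(c,uv); return o+r*((z-o[2])/r[:,2])[:,None]
def cloud(c,d):
    v,u=np.mgrid[:d.shape[0],:d.shape[1]]; o,r=rays(c,np.c_[u.ravel(),v.ravel()])
    return (o+r*d.reshape(-1,1)).reshape(*d.shape,3)
E
python3 - <<'E'
from h import *
np.set_printoptions(precision=4,suppress=True)
pts={"scene":dict(grinder=(315,193),gripTop=(366,262),pan=(355,254),lidbar=(266,165),lid=(262,171),cup=(286,209),can=(405,226),shaker=(430,252),bell=(315,163)),
"side":dict(grinder=(316,213),grip=(329,172),pan=(326,184),lidbar=(338,270),lid=(338,285),cup=(355,217))}
for n in pts:
    z=np.load(n+"0.npz"); c=imaging.get_calibration(n); P=cloud(c,z["d"])
    for k,(u,v) in pts[n].items(): print(n,k,P[v,u])
    # table region masks by height
    m=(P[...,2]>.004)&(P[...,2]<.12)&(P[...,0]>.3)&(P[...,0]<.75)&(P[...,1]>-.5)&(P[...,1]<.5)&(z["d"]>0)
    nl,lab,st,ce=cv2.connectedComponentsWithStats(m.astype(np.uint8))
    for i in range(1,nl):
        if st[i,4]>60:
            q=P[lab==i]; print(n,ce[i],st[i,4],q.min(0),q.max(0))
E
```

```text
scene grinder [0.5392 0.0708 0.0386]
scene gripTop [ 0.4816 -0.3     0.0497]
scene pan [ 0.5025 -0.2223  0.0035]
scene lidbar [0.4704 0.3114 0.0407]
scene lid [0.4495 0.3068 0.023 ]
scene cup [0.41   0.0577 0.0313]
scene can [ 0.639  -0.2869  0.1111]
scene shaker [ 0.6203 -0.415   0.1187]
scene bell [0.6325 0.2137 0.0491]
scene [344.6433 172.2364] 3922 [ 0.5802 -0.1693  0.004 ] [0.75   0.498  0.1197]
scene [266.6058 168.8066] 274 [0.4314 0.2715 0.0051] [0.5321 0.3512 0.0591]
scene [313.5308 195.3989] 925 [0.4726 0.0058 0.0042] [0.6087 0.1343 0.0718]
scene [285.7743 210.5447] 257 [0.3753 0.022  0.0041] [0.4639 0.1246 0.0382]
scene [405.3513 238.3938] 706 [ 0.6085 -0.3292  0.0041] [ 0.7457 -0.2375  0.1188]
scene [360.7127 260.8202] 456 [ 0.4428 -0.3348  0.004 ] [ 0.5422 -0.1734  0.0559]
scene [429.8243 266.2671] 831 [ 0.5917 -0.4557  0.0041] [ 0.7469 -0.3283  0.12  ]
side grinder [0.5378 0.0373 0.0354]
side grip [ 0.4917 -0.2846  0.022 ]
side pan [ 0.5037 -0.2239  0.0002]
side lidbar [0.4765 0.3244 0.0505]
side lid [0.4763 0.3466 0.0202]
side cup [0.4127 0.0556 0.0333]
side [291.7418 158.906 ] 670 [ 0.6014 -0.4326  0.0045] [ 0.6819 -0.2491  0.1178]
side [327.7241 175.8448] 232 [ 0.448  -0.3289  0.004 ] [ 0.5398 -0.1669  0.0547]
side [261.2296 202.8628] 1655 [ 0.6805 -0.1637  0.0049] [0.7499 0.2284 0.0947]
side [315.5877 222.3331] 1186 [0.4809 0.0224 0.004 ] [0.6006 0.1426 0.0707]
side [354.9193 220.4456] 285 [0.381  0.0281 0.0041] [0.445  0.096  0.0354]
side [275.525  274.3763] 1419 [0.5878 0.1984 0.0042] [0.6647 0.5    0.1199]
side [239.8942 263.5   ] 104 [0.7157 0.2752 0.0064] [0.7498 0.2818 0.0514]
side [336.7768 278.2489] 663 [0.4364 0.275  0.0127] [0.5196 0.3624 0.0546]
```

Emit:
{"fn": "apply_moves", "kwargs": {
  "rows": [
    [[-0.5, -0.25, 0], [0, 0, 0], 1],
    [[-1, -0.5, 0], [0, 0, 0], 1],
    [[-1, -0.5, 0], [0, 0, 0], 1]
  ]
}}

```text
time: 0.4
ee_pos: [0.4983, -0.1027, 0.3039]
tcp_rot: [-180.0, 0.0, 89.9]
wrist_force: [-0.2, 0.8, 1.0]
opening: 0.0852
grasp_force: 0.0
```

Emit:
{"fn": "apply_moves", "kwargs": {
  "rows": [
    [[-0.5, 0, 0], [0, 0, 0], 1],
    [[-0.7, 0, 0], [0, 0, 0], 1],
    [[-0.7, 0, 0], [0, 0, 0], 1],
    [[-0.7, 0, 0], [0, 0, 0], 1]
  ]
}}

```text
time: 0.8
ee_pos: [0.5, -0.1699, 0.3035]
tcp_rot: [-180.0, -0.0, 89.9]
wrist_force: [0.0, 0.4, -0.1]
opening: 0.0853
grasp_force: 0.0
```

Run:
```python
from h import *
np.set_printoptions(precision=4,suppress=True)
s=sensors.get_obs();print(s["time"],s["ee_pos"],s["tcp_rot"])
p,d=imaging.camera("wrist"); c=imaging.get_calibration("wrist"); print(c)
cv2.imwrite("pics/w1.png",p[:,:,::-1]); np.savez("w1.npz",p=p,d=d,T=c["world_from_camera"])
```

```text
0.8 [ 0.5    -0.1699  0.3035] [-179.9642   -0.0337   89.9417]
{'intrinsics': array([[300.21  ,   0.    , 317.0673],
       [  0.    , 300.21  , 199.0529],
       [  0.    ,   0.    ,   1.    ]]), 'dist_coeffs': array([-0.0516,  0.    ,  0.    ,  0.    ,  0.    ]), 'world_from_camera': array([[ 1.    , -0.0001, -0.0011,  0.5006],
       [-0.0004, -0.9509, -0.3094, -0.0898],
       [-0.001 ,  0.3094, -0.9509,  0.3742],
       [ 0.    ,  0.    ,  0.    ,  1.    ]])}
```

View pics/w1.png

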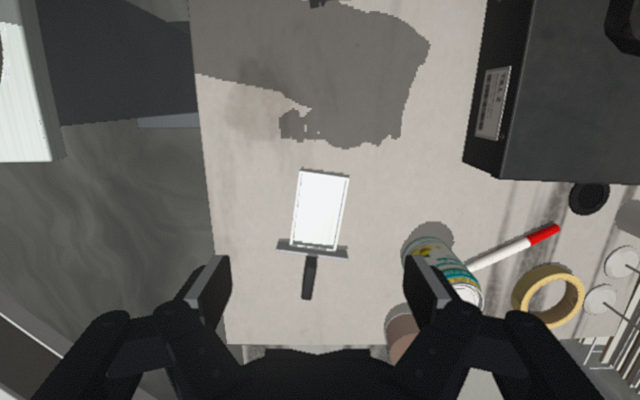

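The wrist view shows the tray pan at (322,208), the front plate at (312,247), the grip at (310,278), with the can at (445,270) well to the right of it.

Run:
```python
from h import *
np.set_printoptions(precision=4,suppress=True)
z=np.load("w1.npz"); p,d=z["p"],z["d"]; c=imaging.get_calibration("wrist"); c["world_from_camera"]=z["T"]
P=cloud(c,d)
hsv=cv2.cvtColor(p,cv2.COLOR_RGB2HSV)
for name,m,h in [("pan",hsv[...,2]>225,.012),("grip",(hsv[...,2]<60),.052)]:
    m=m.astype(np.uint8); m[:, :255]=0; m[:,375:]=0; m[:160]=0; m[302:]=0
    nl,lab,st,ce=cv2.connectedComponentsWithStats(m)
    i=1+np.argmax(st[1:,4]); ct=cv2.findContours((lab==i).astype(np.uint8),0,1)[0][0]
    w=onplane(c,ct[:,0],h)[:,:2]
    r=cv2.minAreaRect((w*1000).astype(np.float32)); print(name,st[i],ce[i],r); print(cv2.boxPoints(r))
q=P[240:302,295:325].reshape(-1,3); q=q[(q[:,2]>.045)&(q[:,2]<.06)]; print("griptop",len(q),q.mean(0),q.min(0),q.max(0)); 
u,s,vt=np.linalg.svd(q[:,:2]-q[:,:2].mean(0)); print(vt[0],np.degrees(np.arctan2(vt[0,1],vt[0,0])))
```

```text
pan [ 290  172   59   78 3160] [317.9778 207.662 ] ((501.4192810058594, -224.82861328125), (99.23016357421875, 62.46097183227539), 81.46763610839844)
[[ 463.1732 -269.261 ]
 [ 524.9429 -278.5282]
 [ 539.6654 -180.3963]
 [ 477.8957 -171.1291]]
grip [302 257  14  42 244] [308.6803 275.8893] ((489.25079345703125, -297.5003662109375), (60.140960693359375, 12.088284492492676), 81.55255889892578)
[[ 478.8548 -326.3567]
 [ 490.812  -328.1325]
 [ 499.6468 -268.644 ]
 [ 487.6896 -266.8682]]
griptop 407 [ 0.4898 -0.3026  0.052 ] [ 0.4795 -0.3298  0.0451] [ 0.4989 -0.2797  0.0545]
[-0.151  -0.9885] -98.68298494499162
```

Emit:
{"fn": "apply_moves", "kwargs": {
  "rows": [
    [[0.5, 0, 0], [0, 0, 0], 1],
    [[1, 0.1, 0], [0, 0, 0], 1],
    [[1, 0.1, 0], [0, 0, 0], 1]
  ]
}}

```text
time: 1.15
ee_pos: [0.5104, -0.0646, 0.304]
tcp_rot: [180.0, -0.1, 90.3]
wrist_force: [-0.2, -0.4, 0.0]
opening: 0.0854
grasp_force: 0.0
```

Emit:
{"fn": "apply_moves", "kwargs": {
  "rows": [
    [[0.5, 0.1, 0], [0, 0, 0], 1],
    [[1, 0.3, 0], [0, 0, 0], 1],
    [[1, 0.3, 0], [0, 0, 0], 1],
    [[1, 0.3, 0], [0, 0, 0], 1]
  ]
}}

```text
time: 1.55
ee_pos: [0.54, 0.032, 0.3035]
tcp_rot: [-180.0, 0.0, 90.2]
wrist_force: [0.7, -0.6, 0.1]
opening: 0.085
grasp_force: 0.0
```

Run:
```python
from h import *
s=sensors.get_obs();print(s["time"],s["ee_pos"],s["tcp_rot"])
p,d=imaging.camera("wrist"); c=imaging.get_calibration("wrist")
cv2.imwrite("pics/w2.png",p[:,:,::-1]); np.savez("w2.npz",p=p,d=d,T=c["world_from_camera"])
```

```text
1.55 [0.54000002 0.03196102 0.30353801] [-1.79957286e+02  4.38161997e-03  9.02181753e+01]
```

View pics/w2.png

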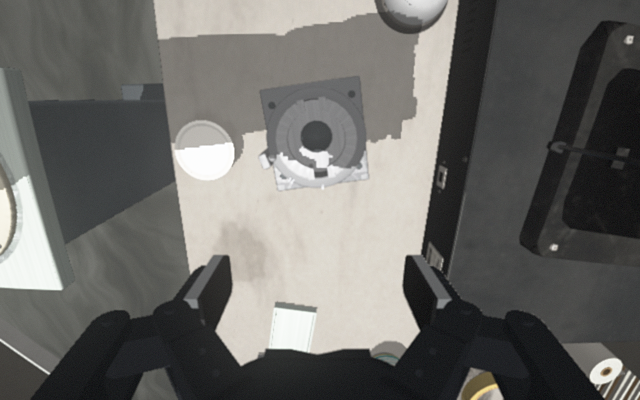

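The view shows the grinder with the mouth centre at (317,133), the -x notch at (320,172) and the lock post at (265,158). The dip cup is at (205,150) and the plinth corners are near (260,88), (362,76), (370,182) and (276,190).

Run:
```python
from h import *
np.set_printoptions(precision=4,suppress=True)
z=np.load("w2.npz"); p,d=z["p"],z["d"]; c=imaging.get_calibration("wrist"); c["world_from_camera"]=z["T"]
P=cloud(c,d)
m=np.zeros(d.shape,np.uint8); m[70:200,250:380]=1
def rect(mm,name,h):
    nl,lab,st,ce=cv2.connectedComponentsWithStats(mm.astype(np.uint8)); i=1+np.argmax(st[1:,4])
    ct=cv2.findContours((lab==i).astype(np.uint8),0,1)[0][0]
    print(name,st[i],cv2.minAreaRect((onplane(c,ct[:,0],h)[:,:2]*1000).astype(np.float32)))
Z=P[...,2]
rect((m>0)&(Z>.015)&(Z<.09),"plinth",.03)
pl=P[(m>0)&(Z>.024)&(Z<.036)][:,:2]; print("plinth pts",cv2.minAreaRect((pl*1000).astype(np.float32)))
# drum: height > .05 region
mm=((m>0)&(Z>.052)&(Z<.068)).astype(np.uint8); mm=cv2.morphologyEx(mm,cv2.MORPH_OPEN,np.ones((3,3)))
nl,lab,st,ce=cv2.connectedComponentsWithStats(mm); i=1+np.argmax(st[1:,4])
ct=max(cv2.findContours((lab==i).astype(np.uint8),0,1)[0],key=len)
w=onplane(c,ct[:,0],.062)[:,:2]*1000
A=np.c_[2*w,np.ones(len(w))];keep=np.ones(len(w),bool)
for _ in range(6):
    s=np.linalg.lstsq(A[keep],(w**2).sum(1)[keep],rcond=None)[0]; r=np.sqrt(s[2]+s[:2]@s[:2]); e=np.hypot(*(w-s[:2]).T)-r; keep=abs(e)<2.5
print("drum",s[:2],r,keep.sum(),len(w))
# mouth hole
hole=((m>0)&(Z<.054)&(np.hypot(P[...,0]*1000-s[0],P[...,1]*1000-s[1])<60)).astype(np.uint8)
crop=p[65:205,240:390,::-1]; cv2.imwrite("pics/w2c.png",cv2.resize(crop,None,fx=4,fy=4,interpolation=cv2.INTER_CUBIC))
```

```text
plinth [  258    76   111   116 10259] ((531.9541625976562, 70.0912094116211), (125.13898468017578, 121.42049407958984), 7.0394206047058105)
plinth pts ((536.7246704101562, 72.9489974975586), (113.19292449951172, 117.2390365600586), 7.5665717124938965)
drum [538.6371  73.4621] 51.129909534749345 292 306
```

View pics/w2c.png

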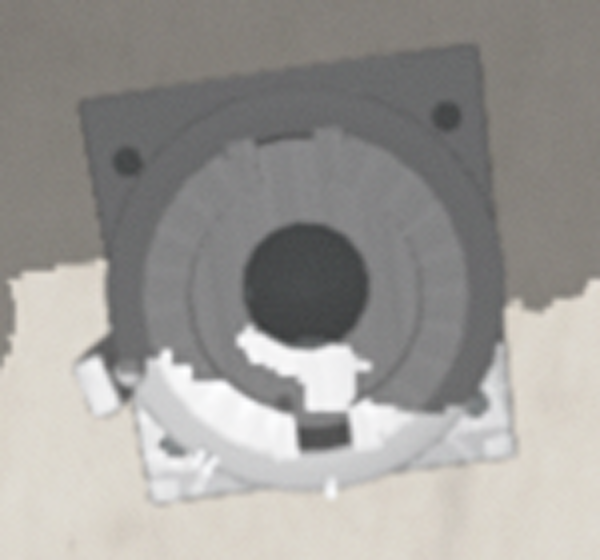

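The crop shows the plinth turned about 8°, the -x notch at crop (325,432), the +x notch at (283,137) and the lock post at (105,372). That puts the grinder axis at about (0.5386, 0.0735) with yaw about 97.8°. Now I'll go above the tray grip.

Emit:
{"fn": "apply_moves", "kwargs": {
  "rows": [
    [[-0.5, 0, 0], [0, 0, 0], 1],
    [[-1, -0.17, 0], [0, 0, 0], 1],
    [[-1, -0.17, 0], [0, 0, 0], 1]
  ]
}}

```text
time: 1.9
ee_pos: [0.5212, -0.0748, 0.3043]
tcp_rot: [-180.0, 0.1, 89.7]
wrist_force: [0.0, 0.9, 0.3]
opening: 0.0854
grasp_force: 0.0
```

Emit:
{"fn": "apply_moves", "kwargs": {
  "rows": [
    [[-0.5, 0, 0], [0, 0, 0], 1],
    [[-1, -0.17, 0], [0, 0, 0], 1],
    [[-1, -0.17, 0], [0, 0, 0], 1]
  ]
}}

```text
time: 2.2
ee_pos: [0.504, -0.1747, 0.304]
tcp_rot: [-180.0, 0.1, 89.7]
wrist_force: [0.1, 0.8, 0.2]
opening: 0.0854
grasp_force: 0.0
```

Emit:
{"fn": "apply_moves", "kwargs": {
  "rows": [
    [[-0.5, 0, 0.3], [0, 0, 0], 1],
    [[-0.9, -0.17, 0.6], [0, 0, 0], 1],
    [[-0.9, -0.17, 0.6], [0, 0, 0], 1],
    [[-0.9, -0.17, 0.6], [0, 0, 0.29], 1],
    [[-0.9, -0.17, 0.6], [0, 0, 0.29], 1],
    [[-0.9, -0.17, 0.6], [0, 0, 0.29], 1]
  ]
}}

```text
time: 2.8
ee_pos: [0.4891, -0.2597, 0.2446]
tcp_rot: [180.0, 0.0, 81.5]
wrist_force: [-0.7, 0.8, -1.0]
opening: 0.0854
grasp_force: 0.0
```

Run:
```python
from h import *
np.set_printoptions(precision=4,suppress=True)
s=sensors.get_obs();print(s["time"],s["ee_pos"],s["tcp_rot"])
p,d=imaging.camera("wrist"); c=imaging.get_calibration("wrist")
np.savez("w3.npz",p=p,d=d,T=c["world_from_camera"])
P=cloud(c,d); m=(P[...,2]>.044)&(P[...,2]<.06)&(abs(P[...,0]-.489)<.04)&(abs(P[...,1]+.30)<.05)
m&=(p.max(2)<110)
q=P[m]; print(len(q),q.mean(0),q.min(0),q.max(0),cv2.minAreaRect((q[:,:2]*1000).astype(np.float32)))
```

```text
2.8 [ 0.4891 -0.2597  0.2446] [179.9502   0.0076  81.5167]
670 [ 0.4895 -0.3031  0.052 ] [ 0.4796 -0.3295  0.0441] [ 0.4992 -0.281   0.0548] ((489.55078125, -305.06353759765625), (48.137939453125, 13.394407272338867), 81.5019760131836)
```

Emit:
{"fn": "apply_moves", "kwargs": {
  "rows": [
    [[-0.42, 0.07, 0.3], [0, 0, 0], 1],
    [[-0.42, 0.07, 0.7], [0, 0, 0], 1],
    [[-0.42, 0.07, 1], [0, 0, 0], 1],
    [[-0.42, 0.07, 1], [0, 0, 0], 1]
  ]
}}

```text
time: 3.25
ee_pos: [0.4881, -0.3013, 0.1399]
tcp_rot: [-179.7, -0.2, 81.5]
wrist_force: [0.3, -0.0, -0.6]
opening: 0.0859
grasp_force: 0.0
```

Emit:
{"fn": "apply_moves", "kwargs": {
  "rows": [
    [[0, 0, 0.2], [0, 0, 0], 1],
    [[0, 0, 0.4], [0, 0, 0], 1],
    [[0, 0, 0.6], [0, 0, 0], 1],
    [[0, 0, 0.6], [0, 0, 0], 0],
    [[0, 0, 0.6], [0, 0, 0], 0],
    [[0, 0, 0.6], [0, 0, 0], 0],
    [[0, 0, 0.6], [0, 0, 0], 0],
    [[0, 0, 0.6], [0, 0, 0], 0],
    [[0, 0, 0.6], [0, 0, 0], 0],
    [[0, 0, 0.6], [0, 0, 0], 0],
    [[0, 0, 0.6], [0, 0, 0], 0],
    [[0, 0, 0.6], [0, 0, 0], 0]
  ],
  "force": 50
}}

```text
time: 4.45
ee_pos: [0.49, -0.3029, 0.0851]
tcp_rot: [179.9, 0.0, 81.3]
wrist_force: [0.5, 0.6, 5.8]
opening: 0.0129
grasp_force: 49.9
```

Emit:
{"fn": "apply_moves", "kwargs": {
  "rows": [
    [[0, 0, -0.03], [0, 0, 0], 0],
    [[0.1, 0.02, -0.03], [0, 0, 0], 0],
    [[0.3, 0.08, -0.03], [0, 0, 0], 0],
    [[0.5, 0.13, -0.03], [0, 0, 0], 0],
    [[0.7, 0.19, -0.03], [0, 0, 0], 0],
    [[0.92, 0.24, -0.03], [0, 0, 0], 0],
    [[0.92, 0.24, -0.03], [0, 0, 0], 0]
  ]
}}

```text
time: 5.15
ee_pos: [0.5278, -0.2126, 0.0865]
tcp_rot: [-180.0, -0.1, 81.4]
wrist_force: [-0.2, 0.2, -2.5]
opening: 0.0133
grasp_force: 48.8
```

Emit:
{"fn": "apply_moves", "kwargs": {
  "rows": [
    [[0.1, 0.02, 0], [0, 0, -0.1], 0],
    [[0.3, 0.08, 0], [0, 0, -0.2], 0],
    [[0.5, 0.13, 0], [0, 0, -0.3], 0],
    [[0.7, 0.19, 0], [0, 0, -0.4], 0],
    [[0.8, 0.24, 0], [0, 0, -0.5], 0],
    [[0.8, 0.24, 0], [0, 0, -0.54], 0],
    [[0.8, 0.24, 0], [0, 0, -0.54], 0],
    [[0.8, 0.24, 0], [0, 0, -0.54], 0]
  ]
}}

```text
time: 5.95
ee_pos: [0.5626, -0.1404, 0.0867]
tcp_rot: [-180.0, 0.0, 97.4]
wrist_force: [-0.4, -0.7, -3.3]
opening: 0.0133
grasp_force: 48.8
```

Run:
```python
from h import *
s=sensors.get_obs();print(s["time"],s["ee_pos"],s["tcp_rot"],s["opening"])
p,d=imaging.camera("wrist"); c=imaging.get_calibration("wrist")
cv2.imwrite("pics/w4.png",p[:,:,::-1]); np.savez("w4.npz",p=p,d=d,T=c["world_from_camera"])
```

```text
5.95 [ 0.56258995 -0.14038423  0.08671084] [-1.79969300e+02  2.13936759e-03  9.74007058e+01] 0.013300259989898384
```

View pics/w4.png

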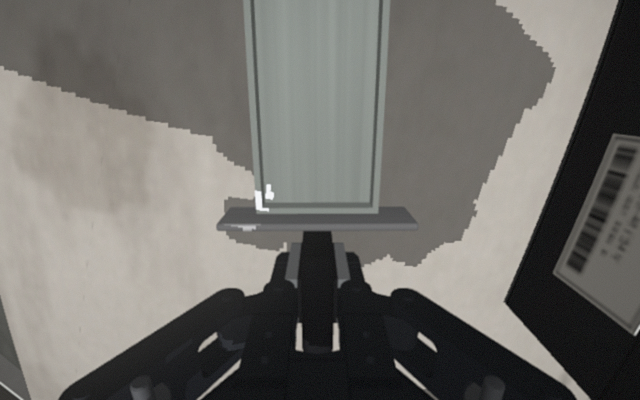

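The tray is held squarely: pan edges at columns 248–388 are symmetric about the grip at column 317. Next I'll check the grinder's yaw and sideways offset numerically from the earlier view.

Run:
```python
from h import *
np.set_printoptions(precision=4,suppress=True)
z=np.load("w2.npz"); p,d=z["p"],z["d"]; c=imaging.get_calibration("wrist"); c["world_from_camera"]=z["T"]
P=cloud(c,d);Z=P[...,2]
a=onplane(c,[[320.9,175.5]],.062)[0];b=onplane(c,[[310.9,99]],.062)[0]
print("notches",a,b,np.degrees(np.arctan2(*(b-a)[[1,0]])))
# plinth left/right edges: image-plane boundary pts of height step near z=.03
for rows,nm in [(range(88,112),"top"),(range(150,182),"bot")]:
  for side in (0,1):
    e=[]
    for v in rows:
        u=np.where((Z[v,250:380]>.022)&(Z[v,250:380]<.045))[0]+250
        if len(u): e.append(onplane(c,[[u[0]-.5 if side==0 else u[-1]+.5,v]],.03)[0][:2]*1000)
    e=np.array(e); f=np.polyfit(e[:,1],e[:,0],1); r=e[:,0]-np.polyval(f,e[:,1]); k=abs(r)<2; f=np.polyfit(e[k,1],e[k,0],1)
    print(nm,side,k.sum(),"x at y=73.5",np.polyval(f,73.5),"slope deg",np.degrees(np.arctan(f[0])))
# scene view: top-of-drum circle, rays at z=.062
z=np.load("side0.npz"); c=imaging.get_calibration("side"); P=cloud(c,z["d"]); m=((P[...,2]>.054)&(P[...,2]<.068)&(np.hypot(P[...,0]-.5386,P[...,1]-.0735)<.06))
ct=max(cv2.findContours(m.astype(np.uint8),0,1)[0],key=len); w=onplane(c,ct[:,0],.062)[:,:2]*1000
print("side drum",cv2.minEnclosingCircle(w.astype(np.float32)),cv2.fitEllipse(w.astype(np.float32)))
```

```text
notches [0.544 0.035 0.062] [0.5336 0.113  0.062 ] 97.56115621400012
top 0 17 x at y=73.5 481.84220292443706 slope deg -5.286225062044803
top 1 24 x at y=73.5 593.9264630682613 slope deg -8.183878334755578
bot 0 5 x at y=73.5 524.2489294956264 slope deg 36.02267372993807
bot 1 28 x at y=73.5 593.3164670159565 slope deg -7.727893171924155
side drum ((532.387939453125, 83.04238891601562), 59.971981048583984) ((538.3773803710938, 82.09042358398438), (104.27156829833984, 109.60934448242188), 135.52218627929688)
```

Emit:
{"fn": "apply_moves", "kwargs": {
  "rows": [
    [[0, 0.045, 0.01], [0, 0, -0.01], 0],
    [[0.1, 0.045, 0.015], [0, 0, -0.01], 0],
    [[0.2, 0.045, 0.015], [0, 0, -0.01], 0],
    [[0.3, 0.045, 0.015], [0, 0, -0.01], 0],
    [[0.4, 0.045, 0.015], [0, 0, -0.01], 0],
    [[0.5, 0.045, 0.015], [0, 0, -0.01], 0],
    [[0.6, 0.045, 0.015], [0, 0, -0.01], 0],
    [[0.6, 0.045, 0.015], [0, 0, -0.01], 0]
  ]
}}

```text
time: 6.8
ee_pos: [0.5595, -0.0784, 0.0855]
tcp_rot: [180.0, -0.0, 97.9]
wrist_force: [0.3, 0.1, -2.2]
opening: 0.0135
grasp_force: 48.9
```

Emit:
{"fn": "apply_moves", "kwargs": {
  "rows": [
    [[0.1, 0, 0], [0, 0, 0], 0],
    [[0.2, 0, 0], [0, 0, 0], 0],
    [[0.3, 0, 0], [0, 0, 0], 0],
    [[0.4, 0, 0], [0, 0, 0], 0],
    [[0.5, 0, 0], [0, 0, 0], 0],
    [[0.6, 0, 0], [0, 0, 0], 0],
    [[0.6, 0, 0], [0, 0, 0], 0]
  ]
}}

```text
time: 7.5
ee_pos: [0.5514, -0.0191, 0.0854]
tcp_rot: [-180.0, -0.0, 97.9]
wrist_force: [0.3, 0.8, -2.3]
opening: 0.0132
grasp_force: 48.9
```

Emit:
{"fn": "apply_moves", "kwargs": {
  "rows": [
    [[0.04, 0, 0.01], [0, 0, 0], 0],
    [[0.07, 0, 0.01], [0, 0, 0], 0],
    [[0.09, 0, 0.01], [0, 0, 0], 0],
    [[0.1, 0, 0.01], [0, 0, 0], 0],
    [[0.11, 0, 0.01], [0, 0, 0], 0],
    [[0.12, 0, 0.01], [0, 0, 0], 0],
    [[0.12, 0, 0.01], [0, 0, 0], 0]
  ]
}}

```text
time: 8.2
ee_pos: [0.5504, -0.0087, 0.0851]
tcp_rot: [179.9, 0.0, 97.8]
wrist_force: [1.0, -3.9, 5.6]
opening: 0.0132
grasp_force: 49.9
```

Emit:
{"fn": "apply_moves", "kwargs": {
  "rows": [
    [[0.02, 0, 0], [0, 0, 0], 0],
    [[0.04, 0, 0], [0, 0, 0], 0],
    [[0.04, 0, 0], [0, 0, 0], 0]
  ]
}}

```text
time: 8.5
ee_pos: [0.5502, -0.0075, 0.0851]
tcp_rot: [179.9, 0.4, 97.6]
wrist_force: [3.9, -23.8, 4.4]
opening: 0.0135
grasp_force: 49.8
```

Emit:
{"fn": "apply_moves", "kwargs": {
  "rows": [
    [[0.02, 0, 0], [0, 0, 0], 1],
    [[0.02, 0, 0], [0, 0, 0], 1],
    [[0.02, 0, 0], [0, 0, 0], 1],
    [[0, 0, 0], [0, 0, 0], 1],
    [[0, 0, 0], [0, 0, 0], 1],
    [[0, 0, 0], [0, 0, 0], 1],
    [[0, 0, 0], [0, 0, 0], 1],
    [[0, 0, -0.3], [0, 0, 0], 1],
    [[0, 0, -0.7], [0, 0, 0], 1],
    [[0, 0, -1], [0, 0, 0], 1]
  ]
}}

```text
time: 9.5
ee_pos: [0.5494, -0.0044, 0.1865]
tcp_rot: [179.9, 0.0, 97.8]
wrist_force: [0.7, 0.4, -0.2]
opening: 0.0852
grasp_force: 0.0
```

Emit:
{"fn": "apply_moves", "kwargs": {
  "rows": [
    [[0, 0, -0.5], [0, 0, 0], 1],
    [[0.3, 0, -1], [0, 0, 0], 1],
    [[0.6, 0, -1], [0, 0, 0], 1],
    [[0.6, 0, -1], [0, 0, 0], 1]
  ]
}}

```text
time: 9.9
ee_pos: [0.5414, 0.0576, 0.2869]
tcp_rot: [179.8, -0.0, 97.9]
wrist_force: [-0.2, -0.2, -1.2]
opening: 0.0853
grasp_force: 0.0
```

Run:
```python
from h import *
np.set_printoptions(precision=4,suppress=True)
s=sensors.get_obs();print(s["time"],s["ee_pos"],s["tcp_rot"],s["opening"])
p,d=imaging.camera("wrist"); c=imaging.get_calibration("wrist")
cv2.imwrite("pics/w5.png",p[:,:,::-1]); np.savez("w5.npz",p=p,d=d,T=c["world_from_camera"])
P=cloud(c,d); m=(P[...,2]>.044)&(P[...,2]<.06)&(abs(P[...,0]-.55)<.05)&(P[...,1]<.02)&(P[...,1]>-.08)
q=P[m]; print(len(q),cv2.minAreaRect((q[:,:2]*1000).astype(np.float32)))
```

```text
9.9 [0.5414 0.0576 0.2869] [179.7697  -0.0407  97.9404] 0.08526099642668579
485 ((551.0574340820312, -12.61073112487793), (12.656871795654297, 49.09880065917969), 7.63748836517334)
```

View pics/w5.png

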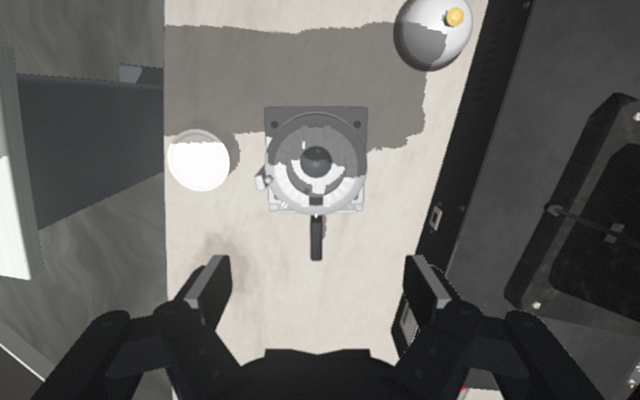

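The tray is home: the grip at (317,237) measures -87.0 mm along the grinder's axis, which is the nominal value. The plinth is square in the view and the drum centre is at (316,160). Next I'll refine the mouth and go to the lid.

Run:
```python
from h import *
np.set_printoptions(precision=4,suppress=True)
z=np.load("w5.npz"); p,d=z["p"],z["d"]; c=imaging.get_calibration("wrist"); c["world_from_camera"]=z["T"]
P=cloud(c,d);Z=P[...,2]
m=np.zeros(d.shape,np.uint8); m[100:220,250:380]=1
mm=((m>0)&(Z>.052)&(Z<.068)).astype(np.uint8); mm=cv2.morphologyEx(mm,cv2.MORPH_OPEN,np.ones((3,3)))
ct=max(cv2.findContours(mm,0,1)[0],key=len)
w=onplane(c,ct[:,0],.062)[:,:2]*1000
A=np.c_[2*w,np.ones(len(w))];keep=np.ones(len(w),bool)
for _ in range(8):
    s=np.linalg.lstsq(A[keep],(w**2).sum(1)[keep],rcond=None)[0]; r=np.sqrt(s[2]+s[:2]@s[:2]); e=np.hypot(*(w-s[:2]).T)-r; keep=abs(e)<2
print("drum",s[:2],r,keep.sum(),len(w))
e=[]
for v in list(range(112,125))+list(range(195,208)):
    u=np.where((Z[v,250:380]>.022)&(Z[v,250:380]<.045))[0]+250
    g=onplane(c,[[u[0]-.5,v],[u[-1]+.5,v]],.03)[:,:2]*1000; e.append(np.r_[g.mean(0),np.linalg.norm(g[1]-g[0])])
print(np.array(e)[::3])
```

```text
drum [538.1789  73.4779] 50.81261637021302 290 317
[[530.8472 125.0728 109.1037]
 [531.2637 122.0437 109.4007]
 [531.1588 118.9237 108.6424]
 [532.1038 115.9335 107.8814]
 [532.5269 112.857  108.1807]
 [544.1561  32.4363 108.383 ]
 [544.6483  28.8666 108.7365]
 [545.1438  25.2736 109.0934]
 [545.6425  21.6568 109.4538]]
```

Emit:
{"fn": "apply_moves", "kwargs": {
  "rows": [
    [[0.5, 0, 0], [0, 0, 0], 1],
    [[1, -0.1, 0], [0, 0, 0], 1],
    [[1, -0.2, 0], [0, 0, 0], 1]
  ]
}}

```text
time: 10.25
ee_pos: [0.5068, 0.1546, 0.283]
tcp_rot: [-179.9, -0.0, 98.0]
wrist_force: [0.4, -1.0, 0.5]
opening: 0.0854
grasp_force: 0.0
```

Emit:
{"fn": "apply_moves", "kwargs": {
  "rows": [
    [[0.5, 0, 0], [0, 0, 0], 1],
    [[1, -0.1, 0], [0, 0, 0], 1],
    [[1, -0.1, 0], [0, 0, 0], 1],
    [[1, -0.1, 0], [0, 0, 0], 1]
  ]
}}

```text
time: 10.65
ee_pos: [0.484, 0.2493, 0.2836]
tcp_rot: [-179.9, 0.0, 97.9]
wrist_force: [-0.4, 0.7, 0.3]
opening: 0.0856
grasp_force: 0.0
```

Run:
```python
from h import *
np.set_printoptions(precision=4,suppress=True)
s=sensors.get_obs();print(s["time"],s["ee_pos"],s["tcp_rot"],s["opening"])
p,d=imaging.camera("wrist"); c=imaging.get_calibration("wrist")
cv2.imwrite("pics/w6.png",p[:,:,::-1]); np.savez("w6.npz",p=p,d=d,T=c["world_from_camera"])
P=cloud(c,d); m=(P[...,2]>.044)&(P[...,2]<.06)&(abs(P[...,0]-.475)<.06)&(abs(P[...,1]-.32)<.06)
q=P[m]; print(len(q),q.mean(0),cv2.minAreaRect((q[:,:2]*1000).astype(np.float32)))
```

```text
10.65 [0.484  0.2493 0.2836] [-179.9301    0.0492   97.91  ] 0.08557983311864677
871 [0.4772 0.3167 0.0524] ((477.7952880859375, 316.2550048828125), (15.764974594116211, 52.04604721069336), 52.25518035888672)
```

View pics/w6.png

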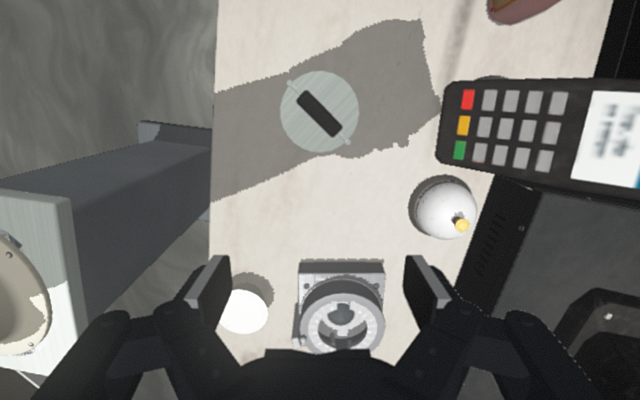

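The view shows the lid at (320,112) with its bar running from upper left to lower right, the bell at (445,207) and the grinder at (341,310). The bar centre is (0.4775, 0.3165) and its direction is 142.3°.

Emit:
{"fn": "apply_moves", "kwargs": {
  "rows": [
    [[0.4, 0, 0.2], [0, 0, -0.25], 1],
    [[0.67, 0.03, 0.4], [0, 0, -0.5], 1],
    [[0.67, 0.03, 0.5], [0, 0, -0.74], 1],
    [[0.67, 0.03, 0.5], [0, 0, -0.74], 1]
  ]
}}

```text
time: 11.1
ee_pos: [0.4783, 0.3145, 0.2322]
tcp_rot: [-179.8, 0.0, 120.0]
wrist_force: [0.1, -0.7, 0.4]
opening: 0.0856
grasp_force: 0.0
```

Emit:
{"fn": "apply_moves", "kwargs": {
  "rows": [
    [[0, 0, 0.2], [0, 0, -0.25], 1],
    [[0, 0, 0.4], [0, 0, -0.5], 1],
    [[0, 0, 0.6], [0, 0, -0.74], 1],
    [[0, 0, 0.6], [0, 0, -0.74], 1],
    [[0, 0, 0.6], [0, 0, -0.74], 1]
  ]
}}

```text
time: 11.6
ee_pos: [0.4788, 0.3148, 0.1754]
tcp_rot: [180.0, 0.0, 141.8]
wrist_force: [-0.2, 0.1, 0.4]
opening: 0.0855
grasp_force: 0.0
```

Run:
```python
from h import *
np.set_printoptions(precision=4,suppress=True)
s=sensors.get_obs();print(s["time"],s["ee_pos"],s["tcp_rot"],s["q"])
p,d=imaging.camera("wrist"); c=imaging.get_calibration("wrist")
cv2.imwrite("pics/w7.png",p[:,:,::-1])
P=cloud(c,d); m=(P[...,2]>.044)&(P[...,2]<.06)&(abs(P[...,0]-.477)<.04)&(abs(P[...,1]-.317)<.04)
q=P[m]; print(len(q),q.mean(0),cv2.minAreaRect((q[:,:2]*1000).astype(np.float32)))
```

```text
11.6 [0.4788 0.3148 0.1754] [179.9818   0.0135 141.7743] [33.327   7.487  -1.3942 81.0972 -0.007  71.5527]
1583 [0.4751 0.3194 0.0527] ((476.7485046386719, 318.17767333984375), (16.013572692871094, 50.4411506652832), 53.55978775024414)
```

Emit:
{"fn": "apply_moves", "kwargs": {
  "rows": [
    [[0.03, 0.01, 0.2], [0, 0, -0.03], 1],
    [[0.03, 0.01, 0.4], [0, 0, -0.03], 1],
    [[0.03, 0.01, 0.6], [0, 0, -0.03], 1],
    [[0.03, 0.01, 0.78], [0, 0, -0.03], 1],
    [[0.03, 0.01, 0.78], [0, 0, -0.03], 1],
    [[0.03, 0.01, 0.78], [0, 0, -0.03], 0],
    [[0.03, 0.01, 0.78], [0, 0, -0.03], 0],
    [[0.03, 0.01, 0.78], [0, 0, -0.03], 0],
    [[0.03, 0.01, 0.78], [0, 0, -0.03], 0],
    [[0.03, 0.01, 0.78], [0, 0, -0.03], 0],
    [[0.03, 0.01, 0.78], [0, 0, -0.03], 0],
    [[0.03, 0.01, 0.78], [0, 0, -0.03], 0],
    [[0.03, 0.01, 0.78], [0, 0, -0.03], 0],
    [[0.03, 0.01, 0.78], [0, 0, -0.03], 0]
  ],
  "force": 80
}}

```text
time: 13.05
ee_pos: [0.4768, 0.3187, 0.0972]
tcp_rot: [179.9, 0.0, 143.1]
wrist_force: [-0.4, 0.6, 6.5]
opening: 0.015
grasp_force: 78.8
```

Emit:
{"fn": "apply_moves", "kwargs": {
  "rows": [
    [[0, 0, -0.1], [0, 0, 0], 0],
    [[0, 0, -0.4], [0, 0, 0], 0],
    [[0, 0, -0.7], [0, 0, 0], 0],
    [[0, 0, -1], [0, 0, 0], 0],
    [[0, 0, -1], [0, 0, 0], 0],
    [[0, 0, -1], [0, 0, 0], 0]
  ]
}}

```text
time: 13.65
ee_pos: [0.4766, 0.3186, 0.1969]
tcp_rot: [180.0, 0.0, 143.1]
wrist_force: [0.6, 0.3, -1.3]
opening: 0.0147
grasp_force: 78.3
```

```bash
cat > lid.py <<'E'
from h import *
np.set_printoptions(precision=4,suppress=True)
s=sensors.get_obs();print(s["time"],s["ee_pos"],s["tcp_rot"],s["wrist_force"],s["opening"])
p,d=imaging.camera("wrist"); c=imaging.get_calibration("wrist")
cv2.imwrite("pics/w8.png",p[:,:,::-1]); np.savez("w8.npz",p=p,d=d,T=c["world_from_camera"])
P=cloud(c,d); M=np.eye(4); M[:3,:3]=R.from_euler("xyz",s["tcp_rot"],degrees=True).as_matrix(); M[:3,3]=s["ee_pos"]
L=(P-M[:3,3])@M[:3,:3]  # tool frame
m=(np.hypot(L[...,0],L[...,1])<.06)&(abs(L[...,2]-.077)<.008)&(d>0)
q=L[m]; print("disc z",len(q),np.median(q[:,2]))
zt=M[2,3]-np.median(q[:,2])
ct=np.vstack(cv2.findContours(m.astype(np.uint8),0,1)[0])[:,0]
w=(onplane(c,ct,zt)-M[:3,3])@M[:3,:3]*1000; r=np.hypot(w[:,0],w[:,1]); w=w[(r>39)&(r<46)&(w[:,0]>0)][:,:2]
from scipy.optimize import least_squares
f=least_squares(lambda x:np.hypot(*(w-x[:2]).T)-43,[0,0],loss="soft_l1"); print("disc centre in tool mm",f.x,len(w),np.abs(f.fun).mean())
E
python3 lid.py
```

```text
13.65 [0.4766 0.3186 0.1969] [179.952    0.0143 143.0956] [ 0.596   0.3103 -1.2605] 0.014665313927532687
disc z 9607 0.07775604425118997
disc centre in tool mm [-0.7091 -0.1538] 218 0.6291609461496939
```

View pics/w8.png

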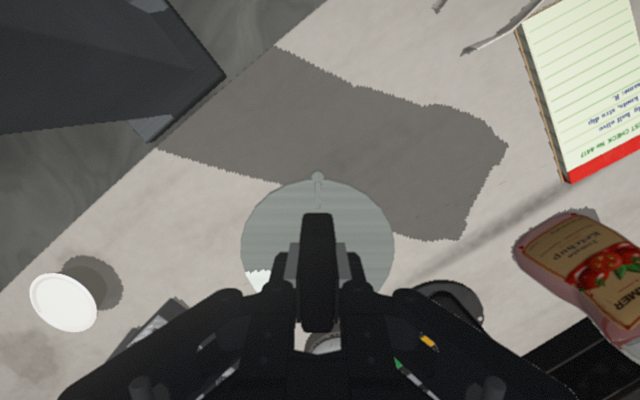

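The lid hangs level, its nib straight ahead at (318,177) in line with the bar. Its centre is 0.7 mm behind the TCP along tool x, and its underside is about 97.8 mm below the TCP.

Emit:
{"fn": "apply_moves", "kwargs": {
  "rows": [
    [[-0.1, -0.1, 0], [0, 0, 0.1], 0],
    [[-0.25, -0.2, 0], [0, 0, 0.3], 0],
    [[-0.4, -0.33, 0], [0, 0, 0.5], 0],
    [[-0.55, -0.45, 0], [0, 0, 0.66], 0],
    [[-0.65, -0.53, 0], [0, 0, 0.76], 0],
    [[-0.65, -0.53, 0], [0, 0, 0.76], 0]
  ]
}}

```text
time: 14.3
ee_pos: [0.4967, 0.2353, 0.1957]
tcp_rot: [-179.9, 0.0, 120.1]
wrist_force: [-0.1, 0.7, -1.7]
opening: 0.0143
grasp_force: 78.2
```

Emit:
{"fn": "apply_moves", "kwargs": {
  "rows": [
    [[-0.2, -0.05, 0], [0, 0, 0.2], 0],
    [[-0.4, -0.1, 0], [0, 0, 0.4], 0],
    [[-0.6, -0.17, 0], [0, 0, 0.6], 0],
    [[-0.8, -0.23, 0], [0, 0, 0.75], 0],
    [[-0.8, -0.23, 0], [0, 0, 0.75], 0],
    [[-0.8, -0.23, 0], [0, 0, 0.75], 0]
  ]
}}

```text
time: 14.9
ee_pos: [0.517, 0.1566, 0.196]
tcp_rot: [-180.0, -0.0, 97.9]
wrist_force: [-0.8, 0.5, -1.2]
opening: 0.0147
grasp_force: 78.2
```

Emit:
{"fn": "apply_moves", "kwargs": {
  "rows": [
    [[-0.2, 0.02, 0], [0, 0, 0], 0],
    [[-0.45, 0.05, 0], [0, 0, 0], 0],
    [[-0.7, 0.08, 0], [0, 0, 0], 0],
    [[-0.845, 0.097, 0], [0, 0, 0], 0],
    [[-0.845, 0.097, 0.1], [0, 0, 0], 0],
    [[-0.845, 0.097, 0.2], [0, 0, 0], 0],
    [[-0.845, 0.097, 0.3], [0, 0, 0], 0],
    [[-0.845, 0.097, 0.3], [0, 0, 0], 0],
    [[-0.845, 0.097, 0.3], [0, 0, 0], 0]
  ]
}}

```text
time: 15.8
ee_pos: [0.5379, 0.0746, 0.166]
tcp_rot: [-180.0, -0.0, 97.9]
wrist_force: [0.2, -0.2, -1.8]
opening: 0.0144
grasp_force: 78.2
```

```bash
python3 -c "
from h import *
s=sensors.get_obs();print(s['time'],s['ee_pos'],s['tcp_rot'],s['q'])"
```

```text
15.8 [0.53787642 0.0745863  0.1659704 ] [-1.79953111e+02 -5.98870770e-03  9.78534111e+01] [ 7.89239647e+00  3.59614102e+00 -6.63272073e+00  7.98180231e+01
  6.02060860e-03  9.00389805e+01]
```

Emit:
{"fn": "apply_moves", "kwargs": {
  "rows": [
    [[0, 0, 0.04], [0, 0, 0], 0],
    [[0, 0, 0.07], [0, 0, 0], 0],
    [[0, 0, 0.09], [0, 0, 0], 0],
    [[0, 0, 0.1], [0, 0, 0], 0],
    [[0, 0, 0.1], [0, 0, 0], 0]
  ]
}}

```text
time: 16.3
ee_pos: [0.5381, 0.074, 0.1563]
tcp_rot: [-180.0, -0.0, 97.8]
wrist_force: [0.5, 0.3, -1.1]
opening: 0.0146
grasp_force: 78.2
```

Emit:
{"fn": "apply_moves", "kwargs": {
  "rows": [
    [[0, 0, 0.03], [0, 0, 0], 0],
    [[0, 0, 0.06], [0, 0, 0], 0],
    [[0, 0, 0.08], [0, 0, 0], 0],
    [[0, 0, 0.1], [0, 0, 0], 0],
    [[0, 0, 0.11], [0, 0, 0], 0],
    [[0, 0, 0.12], [0, 0, 0], 0],
    [[0, 0, 0.12], [0, 0, 0], 0]
  ]
}}

```text
time: 17.0
ee_pos: [0.5381, 0.074, 0.1452]
tcp_rot: [180.0, 0.0, 97.8]
wrist_force: [-3.9, -1.7, 4.8]
opening: 0.0149
grasp_force: 79.0
```

Emit:
{"fn": "apply_moves", "kwargs": {
  "rows": [
    [[0, -0.005, 0.005], [0, 0, 0.1], 0],
    [[0, -0.005, 0.005], [0, 0, 0.2], 0],
    [[0, -0.005, 0.005], [0, 0, 0.3], 0],
    [[0, -0.005, 0.005], [0, 0, 0.4], 0],
    [[0, -0.005, 0.005], [0, 0, 0.5], 0],
    [[0, -0.005, 0.005], [0, 0, 0.6], 0],
    [[0, -0.005, 0.005], [0, 0, 0.7], 0],
    [[0, -0.005, 0.005], [0, 0, 0.8], 0],
    [[0, -0.005, 0.005], [0, 0, 0.8], 0]
  ]
}}

```text
time: 17.9
ee_pos: [0.5382, 0.074, 0.1451]
tcp_rot: [179.9, -0.0, 73.7]
wrist_force: [0.1, 0.2, 6.8]
opening: 0.0147
grasp_force: 79.3
```

```bash
python3 -c "
from h import *
s=sensors.get_obs();print(s['time'],s['ee_pos'],s['tcp_rot'],s['wrist_force'],s['torque'],s['opening'])"
```

```text
17.9 [0.53823852 0.07396614 0.14513784] [ 1.79884673e+02 -4.48994574e-02  7.37007643e+01] [0.08792748 0.15242996 6.79286579] [-0.07879513  0.29512586 -0.04573293] 0.014691354380620828
```

Emit:
{"fn": "apply_moves", "kwargs": {
  "rows": [
    [[0, 0, 0], [0, 0, 0.1], 0],
    [[0, 0, 0], [0, 0, 0.2], 0],
    [[0, 0, 0], [0, 0, 0.3], 0],
    [[0, 0, 0], [0, 0, 0.4], 0],
    [[0, 0, 0], [0, 0, 0.48], 0],
    [[0, 0, 0], [0, 0, 0.53], 0],
    [[0, 0, 0], [0, 0, 0.53], 0],
    [[0, 0, 0], [0, 0, 0.53], 0]
  ]
}}

```text
time: 18.7
ee_pos: [0.5382, 0.074, 0.1452]
tcp_rot: [179.9, -0.1, 57.9]
wrist_force: [-0.8, 0.4, 6.3]
opening: 0.0147
grasp_force: 79.3
```

```bash
sed -i 's/w8/w9/g' lid.py; python3 lid.py
python3 - <<'E'
from h import *
s=sensors.get_obs();print(s['torque'])
z=np.load("w9.npz");p,d=z["p"],z["d"];c=imaging.get_calibration("wrist");P=cloud(c,d)
cv2.imwrite("pics/w9c.png",cv2.resize(p[100:330,180:460,::-1],None,fx=2.5,fy=2.5,interpolation=cv2.INTER_CUBIC))
E
```

```text
18.7 [0.5382 0.074  0.1452] [179.9097  -0.0732  57.9006] [-0.7681  0.3916  6.2976] 0.014659730645928527
disc z 15266 0.07710403789735355
disc centre in tool mm [0. 0.] 0 nan
[-0.01896824  0.40309501  0.02484646]lid.py:14: RuntimeWarning: Mean of empty slice.
  f=least_squares(lambda x:np.hypot(*(w-x[:2]).T)-43,[0,0],loss="soft_l1"); print("disc centre in tool mm",f.x,len(w),np.abs(f.fun).mean())
  ret = ret.dtype.type(ret / rcount)
```

View pics/w9c.png

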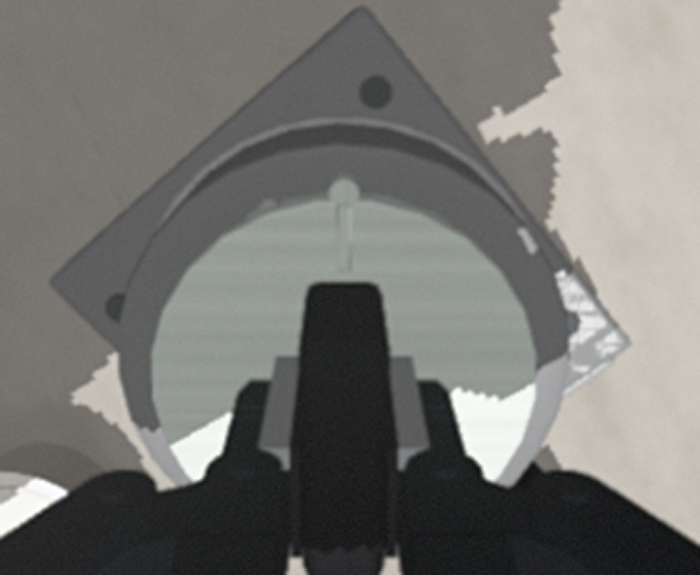

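The crop shows the lid nib at (344,190) still straight in line with the bar, so nothing has slipped, and the disc lies flat on the rim. The lid has turned 39.8°. One settling hold, then a last check of the tray and the loads.

Emit:
{"fn": "apply_moves", "kwargs": {
  "rows": [
    [[0, 0, 0], [0, 0, 0.005], 0],
    [[0, 0, 0], [0, 0, 0.005], 0],
    [[0, 0, 0], [0, 0, 0.005], 0],
    [[0, 0, 0], [0, 0, 0.005], 0],
    [[0, 0, 0], [0, 0, 0.005], 0]
  ]
}}

```text
time: 19.25
ee_pos: [0.5382, 0.074, 0.1451]
tcp_rot: [179.9, -0.1, 57.8]
wrist_force: [-0.7, -0.1, 7.1]
opening: 0.0152
grasp_force: 79.3
```

Run:
```python
from h import *
np.set_printoptions(precision=4,suppress=True)
s=sensors.get_obs();print(s['time'],s['ee_pos'],s['tcp_rot'],s['wrist_force'],s['torque'],s['qd'])
a,b=np.array([.5382,.0735]),np.radians(97.7)
p,d=imaging.camera("scene");c=imaging.get_calibration("scene");P=cloud(c,d)
m=(P[...,2]>.02)&(P[...,2]<.056)&(P[...,1]>-.09)&(P[...,1]<.01)&(abs(P[...,0]-.55)<.06)&(p.max(2)<90)
q=P[m]; al=(q[:,:2]-a)@[np.cos(b),np.sin(b)]; print("grip along",len(q),np.percentile(al,[1,50,99]))
d0=np.load("scene0.npz")["p"]
for n,(u,v) in dict(can=(405,238),shaker=(430,263),cup=(286,212),bell=(315,163)).items(): print(n,np.abs(p[v-10:v+10,u-10:u+10].astype(int)-d0[v-10:v+10,u-10:u+10]).mean())
print(sensors.get_obs()['torque'])
```

```text
19.25 [0.5382 0.074  0.1451] [179.9107  -0.072   57.768 ] [-0.6963 -0.0812  7.0843] [-0.0647  0.3624  0.1663] [ 0.0548  0.0599 -0.0121 -0.1236  0.0596  0.0843]
grip along 99 [-0.1127 -0.0902 -0.0649]
can 5.828333333333333
shaker 5.645833333333333
cup 34.85916666666667
bell 95.15416666666667
[-0.119   0.314   0.1604]
```

```bash
python3 -c "
from workcell import bot
print(bot.job_done())"
```

```text
the job is handed in; nothing more can be done
None
```

The job is handed in at about 19 s of the 62 s limit: the tray is fully home, and the lid is fully down and held about 40° clockwise at the half-way mark. The last pictures showed the can and shaker unmoved; the dip cup and bell could not be compared because the view had changed there, but nothing came near them.

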